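# Clamp the cleaned filter tube back into its drain stand

## Robot

A 6-joint arm with a two-finger parallel gripper is mounted at the origin on a cart in front of the work surface, level with it; the furniture and walls round the work are solid. World frame = base frame: x ahead of the robot, y to its left, z up, the work surface at z = 0. Lengths are in m, angles in rad, forces in N, time in s.
With the tool pointing down it reaches from about 0.35 to 0.925 m from the base axis. Payload 6.4 kg.
Tool frame: the origin (TCP) lies between the finger pads; the fingertips stand 19 mm ahead of it and the grasp point (between the pads) is the TCP; z points along the fingers, y is the line along which they close (so a half turn about z gives the same grasp; the last joint's range is limited). The gripper opens to 94 mm and grips with 3 to 60 N. Pads are 16 mm wide; open, the fingers measure 119 mm over their backs; the gripper's body (75 mm by 177 mm) begins 78 mm behind the grasp point.
Start: joints at [-1.377, 0.245, 1.558, -0, 1.339, -0.174], TCP at [0.234, -0.607, 0.224] pointing down, gripper open.
Joint ranges: [-3.13, 3.13], [-1.02, 2.26], [0.13, 2.54], [-0.95, 4.09], [0.21, 2.88], [-2.74, 2.74]. Speed limits (rad/s): [2.57, 2.57, 3.14, 3.14, 3.14, 3.14].

## Interface

Orientations are given as a unit quaternion [x, y, z, w].
In Python, from bench import telemetry, cams, job gives the robot as it stands. The module is installed in compiled form; this text tells all that it offers.
- The arm moves only by the tool drive_tool, never from a script. Its argument "plan" is text: rows parted by semicolons, each of 6 numbers parted by spaces: the shift along the tool's x, y, z each as a share of 0.75 m, from -1 to 1, then the turn, a rotation vector about the tool's x, y, z each as a share of 45 degrees, from -1 to 1. In form: x y z rx ry rz; .... A call has 1 to 12 rows; each row is the pose to reach, as a shift and turn from the pose commanded when the call began, along the tool's axes at that moment; what a row does not reach only later rows make up. A row lasts 1/12 s, in which the tool goes at most 41.7 mm and 7.16 degrees, less where a joint would pass 70% of its speed; a pose out of reach is approached as far as the arm can. A call with a number of a shift or a turn outside -1 to 1 is refused whole. A call with a gripper value outside its range is refused whole. "gripper" is the opening, from 0 (shut) to 1 (fully open), set as the call begins (left out, the last holds). The fingers move at their own pace and stop on an object; "squeeze" is the grip in N (left out, the last holds). Time passes only in rows, so rows that repeat a pose let the fingers close. It gives the time, the measured TCP pose, the force, the opening and the grip force at its end, in the units of the state.
- telemetry.read_state(): the state, without advancing time (a new reading comes with each control period).
- cams.get_image(name): name is "scene" or "side" or "wrist"; returns a dict with "pixels" (420x560x3 uint8, red, green, blue), "fov_y" (degrees; the focal length in pixels is half the picture's height over the tangent of half this angle, whatever the lens; pixels are square), "cx", "cy" (the principal point, pixels), "D" ([k1, k2, p1, p2, k3] as OpenCV has them; the pictures are not rectified), "R" (3x3) and "t" (3): a world point X has camera coordinates R X + t; the wrist camera has in their place "hand_eye" (4x4, takes a point from camera to tool coordinates, whose origin is the TCP and whose axes are the flange's). Camera axes: x right, y down, z forward; pixel columns grow to the right and rows downward; lengths in m; the calibration is good to about 2 mm. A picture is of the moment at which its call begins: read the wrist's pose just before it. There is no depth.
- job.sign_off(): hands the job in; it is judged then, once.
The state is a dict: "time": time; "joint_pos": joint angles; "joint_velocities": joint speeds; "joint_torque": joint torques, N m; "tool_pos": TCP position; "ee_rot": TCP orientation; "contact_force": force on the tool from outside, world axes, zero at the start; "wrist_torque": the same for the moment, N m; "width": finger opening in m; "grasp_force": force on a finger pad.
Only numpy, scipy, OpenCV 4.12 (cv2) and the standard library are available. Lean on these libraries where they do the work, as an engineer would, in place of code of your own. Each camera call takes 0.05 s, during which the arm holds its last target. There are 200 camera calls.

## Task

Put the cleaned filter tube back in its sloping drain stand: lay it in the saddle with the ferrule (the wide rim) down in the saddle's groove and the hose tail downhill, and swing the hinged clamp half over it until it is fully shut. Then lock the clamp: pull the swing bolt out by its knob against the spring, swing it up into the slot of the clamp's ear and let it draw home behind the ear's lips. Leave the petri dish and the sample cup standing where they are.

Things in the scene. Friction and masses are not known exactly. Their poses are not given: they have to be found in the camera images.
- saddle: Grey metal lower clamp half, 88 x 32 mm, rubber lined, fixed on a 30 deg sloping stand. Origin: on the seated tube's axis, mid groove (11 mm wide, 34 mm radius; 10.5 mm lands of 25 mm radius beside it). x away from robot, y up the slope along the tube, z square off the slope. A half-round rest carries the tube at y = -112. Hinge line x = 46, z = 0; bolt pivot x = -56, z = -22 mm; both along y.
- tube: Steel filter tube, 50 mm diameter, 0.4 kg. Origin: on its axis, mid ferrule (a rim of 64 mm diameter, 8 mm thick, at one end). y runs along the axis, out of the ferrule end; the 50 mm body spans y = -8 to -130 mm, then a 25 mm hose tail to y = -165. Starts level on a bent-wire rest, axis 52 mm above the worktop; wires cross under it 84 mm apart (y about -26 and -110).
- tail (a point): The free end of the tube's hose tail, on its axis (tube frame 0, -165, 0 mm).
- clamp_half (a joint): Hinge of the upper clamp half (half ring, 40 mm outer radius, 32 mm wide, with an ear). 0 = shut over the tube; about 2 rad = thrown back away from the robot. Positive turns about the saddle's +y, at x = 46, z = 0 mm. Stiff (0.1 N m): it stays where it is left, so it must be pressed fully shut.
- ear (a point): Where the bolt's collar seats on the ear's outer face; shut, at saddle (-56, 0, 18) mm, axes as the saddle's. The ear is a flat plate 40 mm wide (y), 10 mm thick, 35 to 76 mm off the tube axis; a 13 mm slot runs in from its free end to 50 mm off the axis. Two lips 5 mm high stand on its outer face beside the slot, 70 to 74.5 mm off the axis.
- swing_bolt (a joint): Hinge of the swing bolt about its pivot in the fork on the robot's side (saddle x = -56, z = -22 mm). 0 = standing square off the slope, in the slot of the shut ear; positive leans outward, to the saddle's -x. Starts near 1 rad. Stiff (0.09 N m): it stays where it is left.
- bolt_pull (a joint): How far the bolt is pulled out of its eye, along itself, 0 to 16 mm, against a spring of 2.4 N at 0 and 4.3 N at 16 mm. To pass over the lips of the shut ear it must be out at least 10.5 mm (12 to 14 is good); let go behind them it draws in and the collar seats on the ear at about 2 mm.
- knob (a point): Middle of the bolt's round dark steel knob, 32 mm diameter, 30 mm long, 65 mm from the bolt's pivot when not pulled. Its z runs along the bolt, outward. Under the knob a collar of 20 mm diameter, 11.5 mm long (38.5 to 50 mm from the pivot), then the 9 mm bolt. Grip the knob at its outer half, so that the fingertips clear the ear.
- petri_dish: Shallow round petri dish, 95 mm wide, 16 mm high, on the worktop under the lower end of the stand. Origin: centre of its underside.
- sample_cup: Sample cup with a white lid, 58 mm wide, 72 mm high, on the worktop. Origin: centre of its underside.
Mind the look-alikes: they are no part of the job. What is shaped like the tube but yellow is not meant.

How it is judged:
On the way, in this order (a step that is already met when the one before it is completed fails the run):
1. the tube lies in the saddle, ferrule in the groove, tail downhill (y of tube in the frame of saddle between -0.004 and 0.004 m and z of tube in the frame of saddle between -0.004 and 0.003 m and angle between the y axis of tube and the y axis of saddle, either way round below 0.06 rad and y of tail in the frame of saddle below -0.15 m), for 0.2 s.
2. the clamp half is shut over the seated tube (all of step 1 and value of joint clamp_half below 0.05 rad), for 0.2 s.
At the end, for the whole second after the job is handed in: The tube lies in the saddle (within 3 to 4 mm and 0.06 rad), ferrule in the groove and tail downhill; the clamp half is shut within 0.03 rad; the swing bolt stands in the ear's slot within 0.15 rad and has drawn in to under 5 mm, behind the lips; all is released and at rest (all of step 1 and value of joint clamp_half below 0.03 rad and value of joint swing_bolt below 0.15 rad and value of joint bolt_pull below 0.005 m and linear speed of tube below 0.02 m/s); the robot touches nothing.
It fails at once if the petri dish or the sample cup is pushed aside by more than 30 mm or tipped (distance of any of petri_dish, sample_cup from where it was at the start of the episode above 0.03 m or angle between any of petri_dish, sample_cup's own z axis and vertical above 0.35 rad).
It also fails if it takes over 58 s, if anything falls off the work surface, if the arm or the gripper's body presses on something with over 40 N, if the wrist force passes 120 N, or if a joint passes its speed limit or range.

## Working session

There is one attempt and no reset: what is moved stays moved. The work goes in short steps, Python scripts to look and compute and a tool call to move; the robot and the scene stay as the last step left them, time stands still between calls to the robot, and variables do not carry over. Pictures are saved under pics/ and viewed, at most 10 in all, crops included, and the job is handed in when it is done.

Besides the shell and the picture viewer there is one more tool, called as name(argument=value, ...) on one line, values as JSON. drive_tool: Moves the arm, as the interface text tells. Shift numbers are shares of 0.75 m and turn numbers shares of 45 degrees, none past 1 either way. Its arguments: {"type":"object","properties":{"plan":{"type":"string"},"gripper":{"type":"number"},"squeeze":{"type":"number"}},"required":["plan"]}

```bash
mkdir -p pics; ls
cat > h.py <<'E'
import numpy as np, cv2
from scipy.spatial.transform import Rotation as Ro
from bench import telemetry, cams, job
def cam(name):
    s=telemetry.read_state(); c=cams.get_image(name); im=c["pixels"]
    f=im.shape[0]/2/np.tan(np.radians(c["fov_y"])/2)
    K=np.array([[f,0,c["cx"]],[0,f,c["cy"]],[0,0,1.]])
    if "R" in c: R,t=np.array(c["R"]),np.array(c["t"])
    else:
        H=np.array(c["hand_eye"]); T=np.eye(4); T[:3,:3]=Ro.from_quat(s["ee_rot"]).as_matrix(); T[:3,3]=s["tool_pos"]
        M=np.linalg.inv(T@H); R,t=M[:3,:3],M[:3,3]
    return dict(im=im,K=K,D=np.array(c["D"],float),R=R,t=t,name=name)
def save(c,n): cv2.imwrite(f"pics/{n}.png",c["im"][:,:,::-1])
def ray(c,p):
    u=cv2.undistortPoints(np.array([[p]],float),c["K"],c["D"])[0,0]
    d=c["R"].T@np.array([*u,1]); return -c["R"].T@c["t"], d/np.linalg.norm(d)
def onz(c,p,z):
    o,d=ray(c,p); return o+d*(z-o[2])/d[2]
def tri(rs):
    A=sum(np.eye(3)-np.outer(d,d) for o,d in rs); b=sum((np.eye(3)-np.outer(d,d))@o for o,d in rs)
    X=np.linalg.solve(A,b); return X,[np.linalg.norm(np.cross(X-o,d)) for o,d in rs]
def proj(c,X): return cv2.projectPoints(np.array(X,float).reshape(-1,1,3),cv2.Rodrigues(c["R"])[0],c["t"],c["K"],c["D"])[0][:,0]
def rel(pos,R=None):
    """row numbers from current pose to target pose"""
    s=telemetry.read_state(); R0=Ro.from_quat(s["ee_rot"]); d=R0.inv().apply(np.array(pos)-s["tool_pos"])/0.75
    w=np.zeros(3) if R is None else (R0.inv()*R).as_rotvec()/np.radians(45)
    return np.round(np.r_[d,w],4)
def dump(c): np.save(f"pics/{c['name']}.npy",c,allow_pickle=True)
def load(n): return np.load(f"pics/{n}.npy",allow_pickle=True).item()
E
python3 - <<'E'
from h import *
for n in ("scene","side","wrist"):
    c=cam(n); save(c,n+"0"); dump(c); print(n,-c["R"].T@c["t"],c["R"][2],c["K"][0,0],c["D"])
print(telemetry.read_state())
E
```

```text
pics
scene [-0.17401826  0.89314119  0.62895826] [ 0.50462145 -0.77052866 -0.38941337] 472.70543365181 [-0.08172365  0.          0.          0.          0.        ]
side [0.53582071 0.9098345  0.77235384] [-0.05563978 -0.84311859 -0.53484134] 506.1399403510792 [-0.05807887  0.          0.          0.          0.        ]
wrist [ 0.29830506 -0.58141151  0.38308932] [-0.22994419 -0.08707734 -0.96930037] 374.06945587480055 [-0.10570195  0.          0.          0.          0.        ]
{'time': 0.15, 'joint_pos': array([-1.37709863e+00,  2.45652846e-01,  1.55874439e+00, -1.07710826e-05,
        1.33870298e+00, -1.74119917e-01]), 'joint_velocities': array([ 0.00157554, -0.00037743, -0.00214268,  0.00054658, -0.00093488,
       -0.00158543]), 'joint_torque': array([ 8.25202897e-04, -4.16266572e+01, -3.14981318e+01,  6.85231341e-02,
        3.16447997e-02, -8.96687857e-05]), 'tool_pos': array([ 0.23363133, -0.6060872 ,  0.2235934 ]), 'ee_rot': array([ 9.83135880e-01,  1.82875021e-01, -1.26185008e-05, -7.53692249e-04]), 'contact_force': array([-0.58562275, -1.05996429,  0.54049558]), 'wrist_torque': array([-0.04435277, -0.01892242, -0.00972795]), 'grasp_force': 0.0, 'width': 0.09416448007797297}
```

View pics/scene0.png

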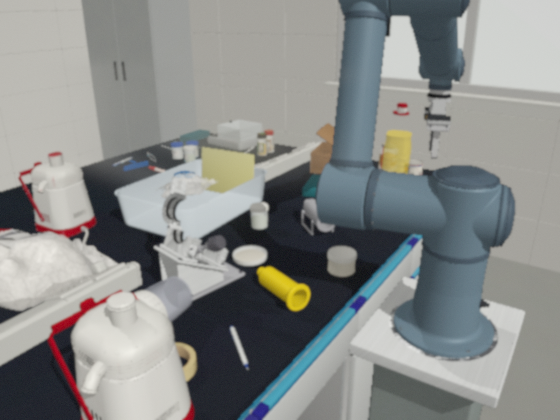

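View pics/side0.png

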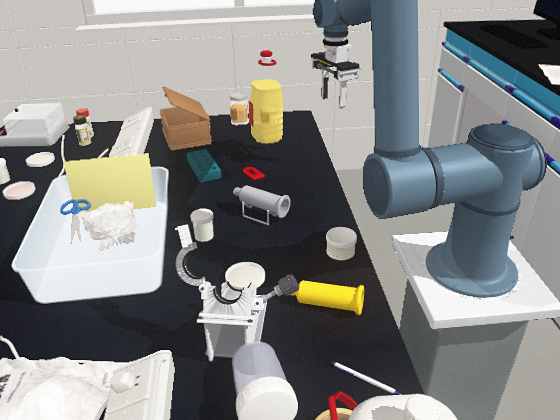

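The scene view shows the stand at about (200,250), with the tube at (318,212) partly hidden by the arm. In the side view the tube's ferrule is at (284,206) and its tail at (236,190). The stand's saddle is at (232,290), with the knob at (288,285) and the clamp ear at (184,236). The petri dish is at (245,275). The cup is either the white-lidded one at (202,225) or the one at (341,243). I'll crop in for detail.

Run:
```python
from h import *
S=load("side");C=load("scene")
a=cv2.resize(S["im"][170:360,160:320],None,fx=3.1,fy=3.1,interpolation=cv2.INTER_CUBIC)
b=cv2.resize(C["im"][185:305,145:245],None,fx=3.1,fy=3.1,interpolation=cv2.INTER_CUBIC)
o=np.zeros((600,800,3),np.uint8); o[:a.shape[0],:a.shape[1]]=a; o[:b.shape[0],490:490+b.shape[1]]=b[:600,:310]
cv2.imwrite("pics/crop.png",o[:,:,::-1])
print("tube rim",onz(S,(284,206),.052),"tail",onz(S,(236,190),.052))
print("dish",onz(S,(245,275),.016),onz(C,(250,256),.016)); print("cup",onz(S,(341,236),.06))
print("knob",tri([ray(S,(288,285)),ray(C,(216,244))]))
```

```text
tube rim [ 0.42716069 -0.2555473   0.052     ] tail [ 0.55524231 -0.35994263  0.052     ]
dish [ 0.54375266 -0.01790344  0.016     ] [ 0.52808255 -0.00572461  0.016     ]
cup [ 0.30439709 -0.08647099  0.06      ]
knob (array([0.46418183, 0.19531501, 0.15714415]), [np.float64(0.001279135831109979), np.float64(0.0012791358311099866)])
```

View pics/crop.png

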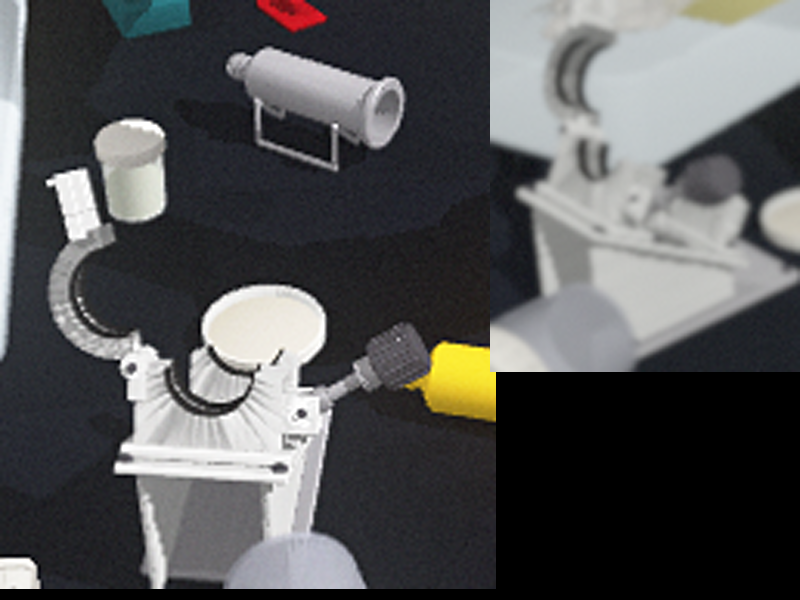

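The crop shows the open saddle: hinge pin at side (202,289), bolt fork at (257,303), and the knob at saddle −x. The downhill end faces the petri dish. Next I move in for wrist views.

drive_tool(plan=".426 -.416 -.169 0 0 -1;.426 -.416 -.169 0 0 -1;.426 -.416 -.169 0 0 -1;.426 -.416 -.169 0 0 -1;.426 -.416 -.169 0 0 -1;.426 -.416 -.169 0 0 -1;.426 -.416 -.169 0 0 -1;.426 -.416 -.169 0 0 -1;.426 -.416 -.169 0 0 -1;.426 -.416 -.169 0 0 -1;.426 -.416 -.169 0 0 -1;.426 -.416 -.169 0 0 -1", gripper=1)

```text
time: 1.15
tool_pos: [0.4217, -0.1965, 0.3537]
ee_rot: [0.837, 0.548, 0.001, 0.002]
contact_force: [0.3, -0.3, 0.1]
width: 0.094
grasp_force: 0.0
```

Run:
```python
from h import *
c=cam("wrist"); save(c,"w1"); c["name"]="w1"; dump(c)
# look pose: above the guessed saddle, square to the slope
R=Ro.from_matrix(np.array([[0,1,0],[.866,0,.5],[.5,0,-.866]])); print(np.linalg.det(R.as_matrix()))
P=np.array([.575,.2,.146])
print(rel(P+R.apply([-.03,0,-.17]),R), telemetry.read_state()["tool_pos"])
```

```text
1.0
[ 0.4327  0.0345  0.0996  0.1411  0.6583 -0.5115] [ 0.42111057 -0.19783863  0.35291083]
```

View pics/w1.png

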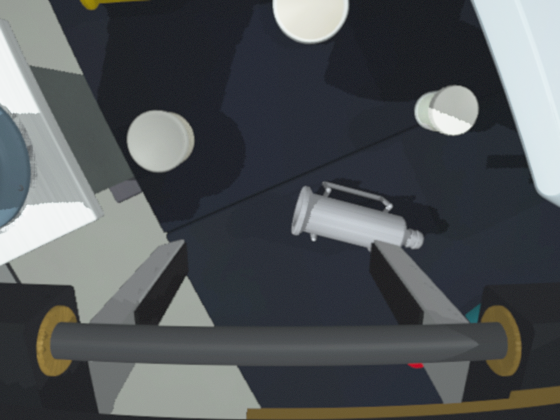

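The wrist view shows the tube clearly, with the ferrule at about (301,212) and the tail tip at (423,240), plus the wire rest. Now I look at the stand.

drive_tool(plan=".4327 .0345 .0996 .1411 .6583 -.5115;.4327 .0345 .0996 .1411 .6583 -.5115;.4327 .0345 .0996 .1411 .6583 -.5115;.4327 .0345 .0996 .1411 .6583 -.5115;.4327 .0345 .0996 .1411 .6583 -.5115;.4327 .0345 .0996 .1411 .6583 -.5115;.4327 .0345 .0996 .1411 .6583 -.5115;.4327 .0345 .0996 .1411 .6583 -.5115;.4327 .0345 .0996 .1411 .6583 -.5115;.4327 .0345 .0996 .1411 .6583 -.5115;.4327 .0345 .0996 .1411 .6583 -.5115")

```text
time: 2.12
tool_pos: [0.5748, 0.0843, 0.2758]
ee_rot: [0.686, 0.68, 0.183, -0.184]
contact_force: [-0.2, -0.2, -0.3]
width: 0.0938
grasp_force: 0.0
```

Run:
```python
from h import *
c=cam("wrist"); save(c,"w2"); c["name"]="w2"; dump(c)
w=load("w1"); S=load("side")
print("tube w1: rim",onz(w,(301,212),.052),"tail",onz(w,(423,240),.052))
```

```text
tube w1: rim [ 0.4272775  -0.25536866  0.052     ] tail [ 0.56106334 -0.35586166  0.052     ]
```

View pics/w2.png

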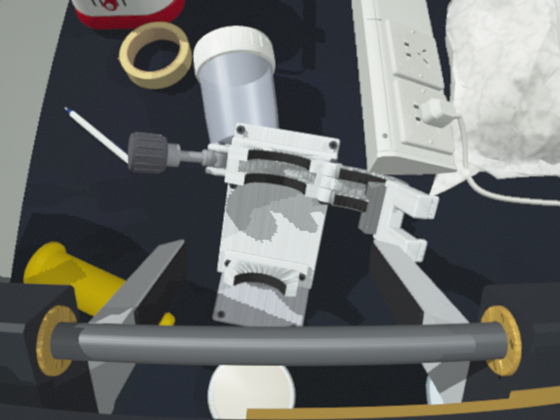

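The wrist view shows the stand square on. The knob is at (147,153), the fork at (217,155), the saddle groove at about (275,170), the hinge at (327,183), the ear slot at (410,215) and the rest at (262,275). I'll enlarge it.

Run:
```python
from h import *
c=load("w2")
a=cv2.resize(c["im"][115:330,190:350],None,fx=2.79,fy=2.79,interpolation=cv2.INTER_CUBIC)
s=load("side"); b=cv2.resize(s["im"][275:330,190:280],None,fx=3.8,fy=3.8,interpolation=cv2.INTER_CUBIC)
o=np.zeros((600,800,3),np.uint8);o[:min(600,a.shape[0]),:a.shape[1]]=a[:600]; o[:b.shape[0],450:450+b.shape[1]]=b[:,:350]
cv2.imwrite("pics/crop2.png",o[:,:,::-1])
```

```text
(no output)
```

View pics/crop2.png

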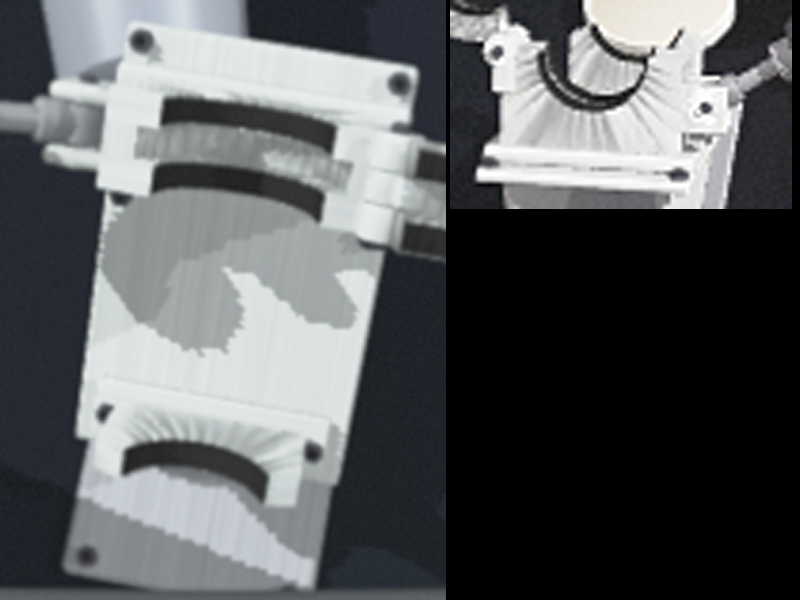

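```bash
cat >> h.py <<'E'
def frame(psi):
    c,s=np.cos(psi),np.sin(psi); x=np.array([c,s,0]); y=np.array([-s*.866025,c*.866025,.5]); return np.stack([x,y,np.cross(x,y)],1)
E
python3 - <<'E'
from h import *
w=load("w2");s=load("side");C=load("scene")
W=lambda x,y:ray(w,(x/2.79+190,y/2.79+115)); S=lambda x,y:ray(s,((x-450)/3.8+190,y/3.8+275))
P={}
for n,a,b in (("TR",(336,125),(540,50)),("TL",(162,97),(645,62)),("sR",(399,83),(485,163)),("sL",(142,40),(680,174))):
    P[n]=X=tri([W(*a),S(*b)]);print(n,X)
print("knob",tri([ray(w,(147,153)),ray(s,(288,285))]),tri([ray(w,(147,153)),ray(s,(288,285)),ray(C,(216,244))]))
for a,b in (("TR","TL"),("sR","sL")):
    d=P[a][0]-P[b][0];print(a,b,np.linalg.norm(d),np.degrees(np.arctan2(d[1],d[0])),d[2])
# screw direction & plate edges by plane through screws, slope 30: iterate yaw
for psi in np.radians([-8,-10,-12]):
    F=frame(psi); o0=(P["sR"][0]+P["sL"][0])/2
    def onp(p,z,o=o0):
        o_,d=W(*p); n=F[:,2]; return F.T@(o_+d*((o+z*n-o_)@n)/(d@n)-o)*1e3
    print(np.degrees(psi)); 
    for p in ((142,40),(399,83),(120,200),(78,437),(87,556),(380,250),(341,484)): print(p,onp(p,0).round(1))
E
```

```text
TR (array([0.60067019, 0.1895178 , 0.15924732]), [np.float64(0.0005769095942137749), np.float64(0.0005769095942134269)])
TL (array([0.54903983, 0.20045142, 0.15652714]), [np.float64(0.0017094544850718505), np.float64(0.0017094544850715424)])
sR (array([0.62857881, 0.2227129 , 0.11880764]), [np.float64(0.0022952977151899884), np.float64(0.002295297715190102)])
sL (array([0.53700169, 0.23980617, 0.11901872]), [np.float64(0.0005001190576470079), np.float64(0.0005001190576469481)])
knob (array([0.46283098, 0.19683814, 0.16077889]), [np.float64(0.001525409645289234), np.float64(0.0015254096452891573)]) (array([0.46246687, 0.1973572 , 0.15904207]), [np.float64(0.0017938679357521416), np.float64(0.002097469843353506), np.float64(0.0016870345923884992)])
TR TL 0.052845415599683886 -11.956724083742195 0.002720178782296856
sR sL 0.09315896967239679 -10.572842884257593 -0.00021107155486642382
-8.0
(142, 40) [-46.9   1.8  -0. ]
(399, 83) [44.3 -2.3 -0. ]
(120, 200) [-49.7 -56.2   0. ]
(78, 437) [ -58.4 -151.5   -0. ]
(87, 556) [ -51.3 -203.    -0. ]
(380, 250) [ 46.3 -62.5  -0. ]
(341, 484) [  45.  -156.2   -0. ]
-10.0
(142, 40) [-47.1   0.4  -0. ]
(399, 83) [44.3 -1.   0. ]
(120, 200) [-48.1 -57.9  -0. ]
(78, 437) [ -54.  -153.7    0. ]
(87, 556) [ -45.2 -204.9   -0. ]
(380, 250) [ 48.1 -60.9   0. ]
(341, 484) [  49.6 -154.4   -0. ]
-12.000000000000002
(142, 40) [-47.2  -1.1  -0. ]
(399, 83) [44.3  0.4 -0. ]
(120, 200) [-46.5 -59.5  -0. ]
(78, 437) [ -49.5 -155.7    0. ]
(87, 556) [ -39.1 -206.7   -0. ]
(380, 250) [ 49.8 -59.2  -0. ]
(341, 484) [  54.2 -152.4    0. ]
```

Run:
```python
from h import *
w=load("w2");s=load("side");C=load("scene")
O=np.array([.572,.1814,.150]);F=frame(np.radians(-10.8))
for p in ((108,92),(98,188),(162,97),(152,192),(336,125),(322,222),(137,130),(135,155),(350,165),(350,185),(105,413),(312,452),(122,470),(266,500)):
    o,d=ray(w,(p[0]/2.79+190,p[1]/2.79+115)); n=F[:,2]
    print(p,(F.T@(o+d*((O-o)@n)/(d@n)-O)*1e3).round(1))
def pr(c,l): print(proj(c,[O+F@(np.array(q)/1e3) for q in l]).round(1).tolist())
print("side hinge, pivot, front lands"); pr(s,[(46,20,0),(-56,20,-22),(25,16,0),(-25,16,0)])
```

```text
(108, 92) [-44.4  14.4   0. ]
(98, 188) [-43.7 -15.8   0. ]
(162, 97) [-27.6  15.6   0. ]
(152, 192) [-26.6 -14.1  -0. ]
(336, 125) [26.1 15.9 -0. ]
(322, 222) [ 27.1 -14.3  -0. ]
(137, 130) [-33.9   4.3  -0. ]
(135, 155) [-33.5  -3.5   0. ]
(350, 165) [32.4  4.6 -0. ]
(350, 185) [33.5 -1.4  0. ]
(105, 413) [-32.3 -90.3  -0. ]
(312, 452) [ 37.2 -90.5  -0. ]
(122, 470) [ -24.2 -109.6    0. ]
(266, 500) [  25.1 -110.6    0. ]
side hinge, pivot, front lands
[[203.2, 288.7], [257.7, 303.6], [214.9, 288.9], [241.6, 290.3]]
```

```bash
cat >> h.py <<'E'
O=np.array([.572,.1815,.150]); F=frame(np.radians(-10.8))
def down(yaw): c,s=np.cos(yaw),np.sin(yaw); return Ro.from_matrix(np.array([[c,s,0],[s,-c,0],[0,0,-1.]]))
E
python3 - <<'E'
from h import *
print(rel([.485,-.301,.19],down(np.radians(142.1))))
E
```

```text
[-0.5028 -0.1157 -0.1577  0.3026 -0.6219 -1.1407]
```

drive_tool(plan="-.503 -.116 -.158 .25 -.54 -1;-.503 -.116 -.158 .25 -.54 -1;-.503 -.116 -.158 .25 -.54 -1;-.503 -.116 -.158 .25 -.54 -1;-.503 -.116 -.158 .25 -.54 -1;-.503 -.116 -.158 .25 -.54 -1;-.503 -.116 -.158 .25 -.54 -1;-.503 -.116 -.158 .25 -.54 -1;-.503 -.116 -.158 .25 -.54 -1;-.503 -.116 -.158 .25 -.54 -1;-.503 -.116 -.158 .25 -.54 -1")

```text
time: 3.08
tool_pos: [0.4825, -0.3054, 0.1894]
ee_rot: [0.38, 0.924, 0.029, -0.022]
contact_force: [-0.5, 0.6, -0.2]
width: 0.094
grasp_force: 0.0
```

Run:
```python
from h import *
print(rel([.485,-.301,.15],down(np.radians(142.1))))
c=cam("wrist"); c["name"]="w3"; dump(c); save(c,"w3")
print(proj(c,[[.430,-.258,.052],[.56,-.357,.052],[.485,-.301,.052]]))
```

```text
[-0.0015  0.0046  0.0527  0.0515 -0.0757 -0.1523]
[[270.0945852  126.98002384]
 [295.28677937 316.43921755]
 [280.45360536 212.9499677 ]]
```

View pics/w3.png

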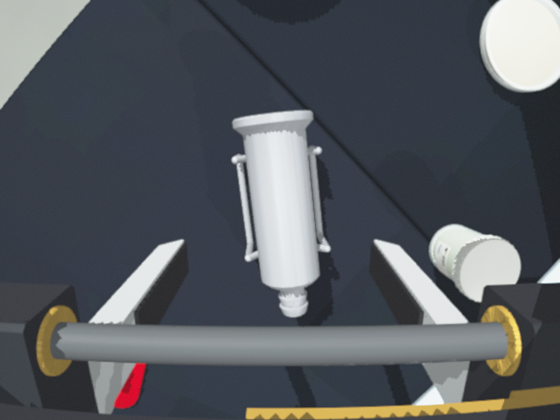

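Run:
```python
from h import *
w=load("w3"); g=w["im"].mean(2); 
pts=[]
for r in range(140,282,10):
    m=np.where(g[r,225:345]>110)[0]+225; 
    # main run containing 285
    run=[x for x in m if all(g[r,min(x,285):max(x,285)]>110)]
    pts.append((r,run[0],run[-1]))
print(pts)
X=[]
for r,a,b in pts:
    X.append((onz(w,(a,r),.052)+onz(w,(b,r),.052))[:2]/2)
X=np.array(X); m=X.mean(0); u=np.linalg.svd(X-m)[2][0]; u*=np.sign(u[1])
print(m,u,np.degrees(np.arctan2(u[1],u[0])), np.abs((X-m)@[-u[1],u[0]]).max())
for p in ((273,112),(273,118),(273,122),(273,130),(293,314)):
    for z in (.052,.084): q=onz(w,p,z)[:2]-m; print(p,z,q@u,q@[-u[1],u[0]])
```

```text
[(140, np.int64(244), np.int64(306)), (150, np.int64(245), np.int64(321)), (160, np.int64(231), np.int64(308)), (170, np.int64(247), np.int64(309)), (180, np.int64(249), np.int64(310)), (190, np.int64(250), np.int64(311)), (200, np.int64(251), np.int64(312)), (210, np.int64(252), np.int64(313)), (220, np.int64(254), np.int64(314)), (230, np.int64(255), np.int64(314)), (240, np.int64(256), np.int64(315)), (250, np.int64(257), np.int64(330)), (260, np.int64(259), np.int64(317)), (270, np.int64(260), np.int64(318)), (280, np.int64(262), np.int64(314))]
[ 0.48532697 -0.29835062] [-0.78312481  0.62186456] 141.54757719956262 0.006150599296135634
(273, 112) 0.052 0.07973004096475905 -0.0007863274256160669
(273, 112) 0.084 0.07766790795236307 0.00017068549721042288
(273, 118) 0.052 0.07511026357086559 -0.0002628246337565444
(273, 118) 0.084 0.07353941207305963 0.0006385173719350544
(273, 122) 0.052 0.0720218977246453 8.728196865897331e-05
(273, 122) 0.084 0.0707794726684563 0.0009513925479771447
(273, 130) 0.052 0.06582350196029235 0.0007902848110133667
(273, 130) 0.084 0.06524023361220897 0.0015796358788430429
(293, 314) 0.052 -0.09235583151489456 0.001249245028974528
(293, 314) 0.084 -0.07611781695241068 0.001989788837970758
```

Run:
```python
from h import *
w=load("w3"); g=w["im"].mean(2)
X=np.array([(onz(w,(a,r),.052)+onz(w,(b,r),.052))[:2]/2 for r,a,b in [(140,244,306),(170,247,309),(180,249,310),(190,250,311),(200,251,312),(210,252,313),(220,254,314),(230,255,314),(240,256,315),(260,259,317),(270,260,318)]])
m=X.mean(0); u=np.linalg.svd(X-m)[2][0]; u*=np.sign(u[1])
print(m,u,np.degrees(np.arctan2(u[1],u[0])), np.abs((X-m)@[-u[1],u[0]]).max())
print("col 273 rows 106..140",g[106:140,273].astype(int)); print("col 293 rows 285..320",g[285:320,293].astype(int))
for p,z in (((273,113),.084),((273,123),.084),((293,288),.077),((293,316),.0645)): print(p,(onz(w,p,z)[:2]-m)@u)
s=load("side")
print([((onz(s,p,.052)[:2]-m)@u,(onz(s,p,.052)[:2]-m)@[-u[1],u[0]]) for p in ((284,206),(236,190))], -w["R"].T@w["t"])
```

```text
[ 0.48500525 -0.2983758 ] [-0.78086427  0.62470072] 141.33977549115403 0.00030959156077681047
col 273 rows 106..140 [ 62  62  61  61  60  80 145 212 229 232 232 233 232 232 231 221 190 162
 157 156 159 160 162 163 164 184 220 232 234 233 234 234 234 234]
col 293 rows 285..320 [228 217 183 162 158 159 161 162 175 202 222 226 224 223 222 219 217 217
 216 216 216 216 220 223 223 219 215 211 208 205 202 187 118  69  64]
(273, 113) 0.07674384107601673
(273, 123) 0.06984880709288209
(293, 288) -0.057640442560679093
(293, 316) -0.08808355694864616
[(np.float64(0.07192373691933027), np.float64(0.0026922890927894827)), (np.float64(-0.09330646059460788), np.float64(0.004198201215232483))] [ 0.43296687 -0.26725989  0.35291276]
```

Run:
```python
from h import *
print(rel([.482,-.296,.13],down(np.radians(141.3))));print(rel([.482,-.296,.052],down(np.radians(141.3))))
```

```text
[ 0.0031  0.0024  0.0804  0.0525 -0.0763 -0.1327]
[-0.0034 -0.0016  0.1841  0.0525 -0.0763 -0.1327]
```

drive_tool(plan=".0031 .0024 .0804 .0525 -.0763 -.1327;.0031 .0024 .0804 .0525 -.0763 -.1327;0 .0005 .13 .0525 -.0763 -.1327;-.0034 -.0016 .184 .0525 -.0763 -.1327;-.0034 -.0016 .184 .0525 -.0763 -.1327;-.0034 -.0016 .184 .0525 -.0763 -.1327")

```text
time: 3.63
tool_pos: [0.4828, -0.2914, 0.0513]
ee_rot: [0.328, 0.945, 0.001, -0.002]
contact_force: [0.6, -0.7, 0.5]
width: 0.094
grasp_force: 0.0
```

Run:
```python
from h import *
print(rel([.482,-.296,.052],down(np.radians(141.3))), telemetry.read_state()["contact_force"])
```

```text
[-0.0029 -0.0055 -0.001   0.0008 -0.0049  0.0082] [ 0.60837928 -0.6977666   0.50067125]
```

drive_tool(plan="-.003 -.0055 0 0 0 .008;-.003 -.0055 0 0 0 .008;-.003 -.0055 0 0 0 .008")

```text
time: 3.88
tool_pos: [0.485, -0.2991, 0.0555]
ee_rot: [0.331, 0.944, -0.001, 0.003]
contact_force: [0.8, 0.3, -0.2]
width: 0.0938
grasp_force: 0.0
```

drive_tool(plan="0 0 0 0 0 0;0 0 0 0 0 0;0 0 0 0 0 0;0 0 0 0 0 0;0 0 0 0 0 0;0 0 0 0 0 0", gripper=0, squeeze=30)

```text
time: 4.38
tool_pos: [0.4833, -0.2972, 0.0523]
ee_rot: [0.331, 0.944, 0.0, 0.0]
contact_force: [0.1, 0.5, 0.7]
width: 0.0574
grasp_force: 0.0
```

drive_tool(plan="0 0 0 0 0 0;0 0 0 0 0 0;0 0 0 0 0 0;0 0 0 0 0 0")

```text
time: 4.72
tool_pos: [0.4843, -0.296, 0.0524]
ee_rot: [0.331, 0.943, 0.001, 0.001]
contact_force: [4.4, 5.2, 1.4]
width: 0.0495
grasp_force: 30.0
```

drive_tool(plan="0 0 -.03 0 0 0;0 0 -.08 0 0 0;0 0 -.13 0 0 0;0 0 -.18 0 0 0;0 0 -.23 0 0 0;0 0 -.25 0 0 0;0 0 -.25 0 0 0;0 0 -.25 0 0 0")

```text
time: 5.38
tool_pos: [0.483, -0.297, 0.2391]
ee_rot: [0.331, 0.944, 0.0, 0.0]
contact_force: [-0.9, 0.1, -4.0]
width: 0.0496
grasp_force: 30.0
```

Run:
```python
from h import *
s=telemetry.read_state(); T=Ro.from_quat(s["ee_rot"])
c=cam("wrist"); c["name"]="w4"; dump(c); save(c,"w4"); g=c["im"].mean(2)
import numpy as np
np.set_printoptions(linewidth=250)
print(s["tool_pos"],s["width"],s["contact_force"])
# expected ferrule crest edges & tube axis points in tool frame (x=tube y+70)
tp=lambda q: s["tool_pos"]+T.apply(np.array(q)/1e3)
q=[(74,0,-32),(66,0,-32),(70,32,0),(70,-32,0),(50,0,-25),(-60,0,-25)]
P=proj(c,[tp(x) for x in q]); print(P.round(1))
col=int(P[0][0]); r=int(P[0][1]); print(r-12,g[r-12:r+24,col].astype(int))
R=Ro.from_matrix(np.stack([F[:,1],F[:,0],-F[:,2]],1))
print("to pre-place",rel(O+F@[0,-.07,.12],R));
```

```text
[ 0.48297866 -0.29699194  0.23905712] 0.04955429163320404 [-0.89749663  0.08779442 -3.98630375]
[[283.6 108.7]
 [283.5 133. ]
 [358.8 120. ]
 [206.1 119.9]
 [283.1 176.6]
 [282.1 418.7]]
96 [ 57  58  60  56  59  58  56  61 112 188 220 222 220 216 209 209 209 209 209 209 208 208 207 207 207 208 207 201 172 129 117 119 119 121 122 122]
to pre-place [ 0.2295  0.43    0.0255 -0.3628  0.5953  1.347 ]
```

View pics/w4.png

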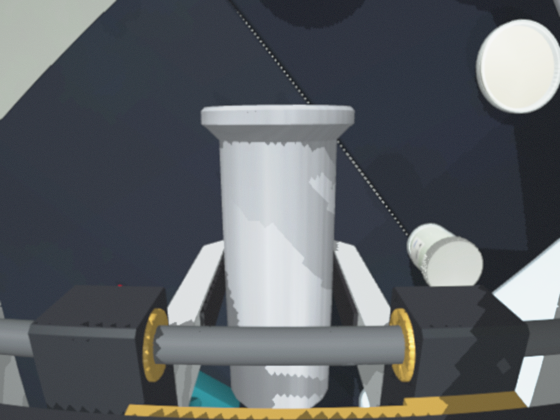

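The tube is held level and centred in the fingers, with the ferrule's outer edge at row 104.5. The ferrule middle comes out 71.4 mm uphill of the TCP. I carry it to the stand.

drive_tool(plan=".17 .318 -.02 -.268 .44 .995;.17 .318 -.02 -.268 .44 .995;.17 .318 -.02 -.268 .44 .995;.17 .318 -.02 -.268 .44 .995;.17 .318 -.02 -.268 .44 .995;.17 .318 -.02 -.268 .44 .995;.17 .318 -.02 -.268 .44 .995;.17 .318 -.02 -.268 .44 .995")

```text
time: 6.1
tool_pos: [0.5309, -0.0281, 0.251]
ee_rot: [0.657, 0.728, 0.151, -0.128]
contact_force: [-0.6, -0.5, -4.4]
width: 0.0491
grasp_force: 30.0
```

```bash
sed -i 's/^O=.*/F=frame(np.radians(-10.8)); O=np.array([.572,.1815,.150])+F@[.0012,.0004,0]; RP=Ro.from_matrix(np.stack([F[:,1],F[:,0],-F[:,2]],1))/' h.py; sed -i 's/; F=frame(np.radians(-10.8))$//' h.py
cat >> h.py <<'E'
def sad(*q): return O+F@(np.array(q,float)/1e3)
def where():
    s=telemetry.read_state(); return (F.T@(s["tool_pos"]-O)*1e3).round(1)
E
python3 - <<'E'
from h import *
print(rel(sad(0,-71.4,100),RP),where())
E
```

```text
[ 0.0936  0.0372  0.1132 -0.1     0.1535  0.3498] [  -2.3 -134.9  194.2]
```

drive_tool(plan=".0936 .0372 .1132 -.1 .1535 .3498;.0936 .0372 .1132 -.1 .1535 .3498;.0936 .0372 .1132 -.1 .1535 .3498;.0936 .0372 .1132 -.1 .1535 .3498;.0936 .0372 .1132 -.1 .1535 .3498;.0936 .0372 .1132 -.1 .1535 .3498;.0936 .0372 .1132 -.1 .1535 .3498;.0936 .0372 .1132 -.1 .1535 .3498")

```text
time: 6.77
tool_pos: [0.5551, 0.067, 0.2052]
ee_rot: [0.744, 0.616, 0.201, -0.16]
contact_force: [0.3, -0.6, -4.4]
width: 0.0492
grasp_force: 30.0
```

Run:
```python
from h import *
print(where(),rel(sad(0,-71.4,40),RP)); s=telemetry.read_state()
c=cam("wrist"); c["name"]="w5"; dump(c)
d=cam("side"); d["name"]="s5"; dump(d)
a=cv2.resize(c["im"][30:230,150:400],None,fx=1.75,fy=1.75,interpolation=cv2.INTER_CUBIC)
b=cv2.resize(d["im"][230:330,170:300],None,fx=2.7,fy=2.7,interpolation=cv2.INTER_CUBIC)
o=np.zeros((400,800,3),np.uint8); o[:a.shape[0],:a.shape[1]]=a; o[:b.shape[0],445:445+b.shape[1]]=b[:,:355]
cv2.imwrite("pics/crop5.png",o[:,:,::-1])
```

```text
[  3.7 -73.  105.6] [ 0.0024 -0.0056  0.0875  0.011   0.0049  0.0046]
```

View pics/crop5.png

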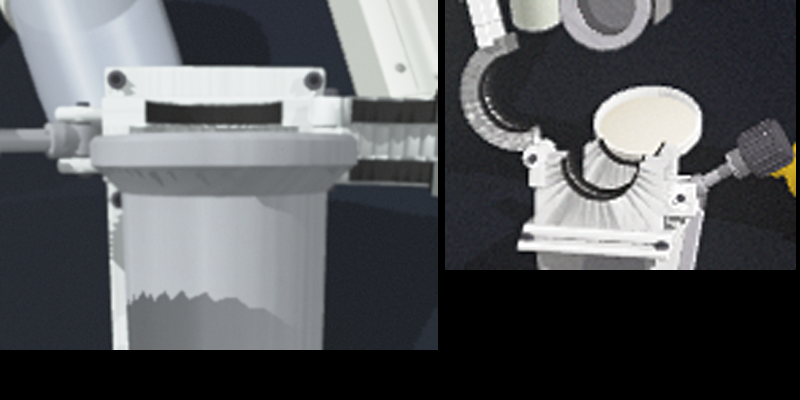

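The crop shows the ferrule hanging square over the groove and parallel to it, with the petri dish and clamp clear. I lower it in steps.

drive_tool(plan=".0024 -.0056 .05 .011 .005 .0046;.0024 -.0056 .0875 .011 .005 .0046;.0024 -.0056 .0875 .011 .005 .0046;.0024 -.0056 .0875 .011 .005 .0046;.0024 -.0056 .0875 .011 .005 .0046;.0024 -.0056 .0875 .011 .005 .0046")

```text
time: 7.37
tool_pos: [0.5587, 0.1016, 0.1507]
ee_rot: [0.744, 0.616, 0.2, -0.164]
contact_force: [-0.1, 0.5, -3.5]
width: 0.0492
grasp_force: 30.0
```

Run:
```python
from h import *
print(where(),rel(sad(0,-71.4,5),RP)); s=telemetry.read_state()
c=cam("wrist"); c["name"]="w6"; dump(c); save(c,"w6")
print(where(),rel(sad(0,-71.4,5),RP),telemetry.read_state()["contact_force"])
```

```text
[  0.8 -70.2  41.1] [-0.0016 -0.0011  0.0481  0.0026 -0.001   0.0015]
[  0.6 -70.3  41. ] [-0.0016 -0.001   0.048   0.0025 -0.0009  0.0014] [-0.37169788  0.24340724 -3.82057433]
```

drive_tool(plan="-.0016 -.001 .02 .0025 -.001 .0014;-.0016 -.001 .035 .0025 -.001 .0014;-.0016 -.001 .048 .0025 -.001 .0014;-.0016 -.001 .048 .0025 -.001 .0014;-.0016 -.001 .048 .0025 -.001 .0014;-.0016 -.001 .048 .0025 -.001 .0014")

```text
time: 7.92
tool_pos: [0.5598, 0.1207, 0.117]
ee_rot: [0.744, 0.615, 0.199, -0.167]
contact_force: [2.1, 5.4, -5.7]
width: 0.0493
grasp_force: 30.0
```

Run:
```python
from h import *
print(where(),rel(sad(0,-71.4,0),RP),F.T@telemetry.read_state()["contact_force"])
```

```text
[ -1.7 -70.6   2.4] [-0.0011  0.0023  0.0032 -0.005  -0.0035 -0.0017] [ 1.05507119  2.06748006 -7.77853101]
```

drive_tool(plan="0 .001 .001 0 0 0;0 .001 .001 0 0 0;0 .001 .001 0 0 0;0 .001 .001 0 0 0")

```text
time: 8.25
tool_pos: [0.5601, 0.1209, 0.1163]
ee_rot: [0.744, 0.616, 0.199, -0.168]
contact_force: [0.2, 5.8, -3.3]
width: 0.0493
grasp_force: 30.0
```

Run:
```python
from h import *
print(where(),rel(sad(0,-71.4,0),RP),F.T@telemetry.read_state()["contact_force"])
c=cam("wrist"); c["name"]="w7"; dump(c); d=cam("side"); d["name"]="s7"; dump(d); e=cam("scene"); e["name"]="c7"
a=cv2.resize(c["im"][40:240,150:400],None,fx=1.75,fy=1.75,interpolation=cv2.INTER_CUBIC)
b=cv2.resize(d["im"][230:330,170:300],None,fx=2.7,fy=2.7,interpolation=cv2.INTER_CUBIC)
f=cv2.resize(e["im"][185:285,145:275],None,fx=2.7,fy=2.7,interpolation=cv2.INTER_CUBIC)
o=np.zeros((560,800,3),np.uint8); o[:a.shape[0],:a.shape[1]]=a; o[:b.shape[0],445:445+b.shape[1]]=b[:,:355]; o[275:275+f.shape[0],445:445+f.shape[1]]=f[:,:355]
cv2.imwrite("pics/crop7.png",o[:,:,::-1])
```

```text
[ -1.6 -70.8   1.7] [-0.0008  0.0021  0.0023 -0.0068 -0.0031 -0.0013] [-0.85390674  3.32376884 -5.77683872]
```

View pics/crop7.png

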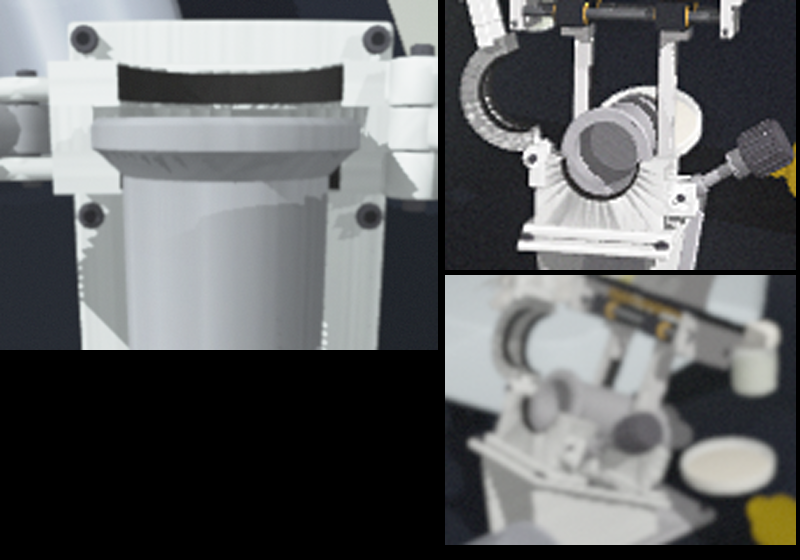

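The tube's ferrule is in the groove: the side view shows it sitting concentric in the half ring, and the wrist crop puts it at the groove's downhill wall. That agrees with the uphill force. I ease it uphill and down, then release.

drive_tool(plan=".001 .0015 .001 -.003 -.002 0;.001 .002 .002 -.006 -.003 0;.001 .002 .003 -.006 -.003 0;.001 .002 .003 -.006 -.003 0;.001 .002 .003 -.006 -.003 0")

```text
time: 8.82
tool_pos: [0.562, 0.1214, 0.1151]
ee_rot: [0.745, 0.615, 0.199, -0.165]
contact_force: [-5.1, 3.3, 2.5]
width: 0.0496
grasp_force: 30.0
```

Run:
```python
from h import *
print(where(),rel(sad(0,-71.4,0),RP),F.T@telemetry.read_state()["contact_force"])
```

```text
[  0.2 -70.5   0.2] [-0.0011 -0.0003  0.0003 -0.0004  0.0014 -0.0015] [-5.61009022  3.20588702  1.00370874]
```

drive_tool(plan="0 -.001 0 0 0 0;0 -.001 0 0 0 0;0 -.001 0 0 0 0;0 -.001 0 0 0 0", gripper=0.72)

```text
time: 9.15
tool_pos: [0.5622, 0.1209, 0.115]
ee_rot: [0.745, 0.615, 0.199, -0.163]
contact_force: [-1.3, -0.0, -0.7]
width: 0.0674
grasp_force: 0.0
```

drive_tool(plan="0 0 0 0 0 0;0 0 -.03 0 0 0;0 0 -.07 0 0 0;0 0 -.11 0 0 0;0 0 -.15 0 0 0;0 0 -.18 0 0 0;0 0 -.18 0 0 0;0 0 -.18 0 0 0")

```text
time: 9.82
tool_pos: [0.5494, 0.0547, 0.2324]
ee_rot: [0.745, 0.615, 0.2, -0.163]
contact_force: [-0.4, -0.0, -0.4]
width: 0.0679
grasp_force: 0.0
```

Run:
```python
from h import *
np.set_printoptions(linewidth=250)
s=telemetry.read_state(); print(where(),s["contact_force"],s["width"])
c=cam("wrist"); c["name"]="w8"; dump(c); g=c["im"].mean(2)
names=["rimL","rimR","outer top","inner top","rest end body L","R","hinge"]
q=[(-32,0,0),(32,0,0),(0,4,32),(0,-4,32),(-25,-100,0),(25,-100,0),(46,0,0)]
P=proj(c,[sad(*x) for x in q]); print(P.round(1).tolist())
r,col=P[2].astype(int)[::-1]; print("col",col,r-25,g[r-25:r+35,col].astype(int))
for rr in (int(P[2][1])+6,int(P[2][1])+60,int(P[2][1])+90): print("row",rr,[int(v) for v in g[rr,200:350:3]])
d=cam("side"); d["name"]="s8"; dump(d)
R2=Ro.from_matrix(np.stack([F[:,0],-F[:,1],-F[:,2]],1)); print(rel(sad(150,0,200),R2))
```

```text
[  0.4 -70.7 135.8] [-0.38449955 -0.04932967 -0.39402241] 0.0678518910047554
[[237.9, 112.8], [320.8, 112.8], [279.6, 106.7], [279.6, 118.6], [249.3, 236.1], [309.3, 236.0], [338.8, 112.9]]
col 279 81 [233 233 233 232 233 232 232 232 233 233 237 237 230 188 112  60  51  51  53  54  55  52  57  86 151 190 152 140 165 188 189 183 181 183 182 180 177 159 124 108 108 110 107 108 109 111 128 160 179 181 181 181 181 181 182 181 179 173 167 166]
row 112 [147, 123, 126, 154, 131, 111, 104, 225, 233, 231, 230, 203, 174, 178, 188, 191, 194, 194, 194, 192, 191, 189, 187, 183, 182, 186, 185, 180, 182, 173, 167, 164, 159, 152, 147, 147, 141, 140, 136, 130, 204, 219, 223, 233, 235, 227, 227, 239, 219, 188]
row 166 [44, 46, 45, 44, 44, 44, 43, 100, 171, 154, 157, 156, 151, 152, 155, 159, 191, 190, 194, 195, 192, 188, 187, 186, 185, 178, 170, 162, 155, 146, 139, 126, 120, 116, 108, 106, 127, 174, 174, 174, 172, 175, 173, 175, 96, 35, 37, 36, 40, 37]
row 196 [45, 43, 43, 43, 45, 44, 43, 42, 221, 218, 220, 220, 217, 218, 228, 229, 189, 192, 195, 197, 193, 188, 186, 188, 186, 175, 169, 180, 177, 169, 162, 150, 145, 141, 138, 136, 196, 172, 172, 172, 173, 172, 172, 181, 41, 35, 35, 39, 36, 36]
[ 9.5100e-02  2.0130e-01 -8.9300e-02  7.0000e-04  3.0000e-03  1.9974e+00]
```

drive_tool(plan="0 0 -.06 0 0 0;.04 0 -.09 0 0 .3;.08 0 -.09 0 0 .6;.095 0 -.09 0 0 .8;.095 0 -.09 0 0 1;.095 0 -.09 0 0 1;.095 0 -.09 0 0 1;.095 0 -.09 0 0 1", gripper=0)

```text
time: 10.58
tool_pos: [0.5534, 0.084, 0.3233]
ee_rot: [0.924, 0.281, 0.119, -0.229]
contact_force: [-0.1, -0.7, 0.0]
width: 0.0172
grasp_force: 0.0
```

```bash
cat >> h.py <<'E'
R2=Ro.from_matrix(np.stack([F[:,0],-F[:,1],-F[:,2]],1))
def clampP(th,r,z,y=0): return sad(46-r*np.cos(th)+z*np.sin(th),y,r*np.sin(th)+z*np.cos(th))
E
python3 - <<'E'
from h import *
s=telemetry.read_state(); print(where(),s["joint_pos"].round(2))
d=load("s8"); w=load("w2"); print("side ear tip seen ~ (183,227); w2 ear end")
for th in (1.8,2.,2.2): print(th,proj(d,[clampP(th,122,13),clampP(th,122,18,20),clampP(th,122,8,20)]).round(1).tolist(), proj(w,[clampP(th,122,8,20),clampP(th,122,8,-20)]).round(1).tolist())
print(rel(sad(150,0,200),R2), rel(sad(150,0,95),R2))
E
```

```text
[ -1.2   0.3 199.8] [-0.3  -0.08  1.79  0.52  1.51  0.63]
side ear tip seen ~ (183,227); w2 ear end
1.8 [[185.5, 224.5], [179.9, 225.7], [185.1, 224.6]] [[413.7, 193.8], [396.3, 262.5]]
2.0 [[173.9, 229.5], [168.3, 231.3], [173.1, 229.3]] [[448.4, 197.4], [430.4, 263.0]]
2.2 [[163.6, 236.7], [158.1, 239.2], [162.4, 236.2]] [[473.0, 198.6], [455.2, 260.2]]
[ 1.433e-01  1.419e-01 -9.000e-04  7.000e-04  4.400e-03  9.916e-01] [1.437e-01 1.420e-01 1.391e-01 7.000e-04 4.400e-03 9.916e-01]
```

drive_tool(plan=".05 .05 0 0 0 .2;.09 .09 0 0 0 .4;.143 .142 0 0 0 .6;.143 .142 0 0 0 .8;.143 .142 0 0 0 .99;.143 .142 0 0 0 .99;.143 .142 .05 0 0 .99;.143 .142 .1 0 0 .99;.143 .142 .139 0 0 .99;.143 .142 .139 0 0 .99;.143 .142 .139 0 0 .99")

```text
time: 11.5
tool_pos: [0.7107, 0.1072, 0.232]
ee_rot: [0.962, -0.088, 0.022, -0.257]
contact_force: [0.2, -0.7, 1.3]
width: 0.0005
grasp_force: 0.0
```

Run:
```python
from h import *
s=telemetry.read_state(); print(where(),s["joint_pos"].round(2),s["contact_force"],s["width"])
print(rel(sad(150,0,95),R2))
for th in np.arange(1.9,-.01,-.1):
    # tip-centre target: contact on outer face at r~90 (axis offset 44), z=18
    p=F.T@(clampP(th,89,18)-O)*1e3; print(round(th,2),p.round(0), (F.T@(clampP(th,120,23)-O)*1e3).round(0))
```

```text
[ 1.49e+02 -1.00e-01  9.45e+01] [-0.19  0.35  1.47  0.53  1.36  1.43] [ 0.1581618  -0.67165802  1.33323078] 0.0005178093382307577
[ 0.0013 -0.0001 -0.0006  0.0026  0.0071  0.0066]
1.9 [92.  0. 78.] [107.   0. 106.]
1.8 [84.  0. 83.] [ 96.  -0. 112.]
1.7 [75. -0. 86.] [ 84.  -0. 116.]
1.6 [67. -0. 88.] [ 72.   0. 119.]
1.5 [58.  0. 90.] [ 60.   0. 121.]
1.4 [49.  0. 91.] [ 48.  -0. 122.]
1.3 [40. -0. 91.] [ 36.  -0. 122.]
1.2 [31. -0. 89.] [ 24.   0. 120.]
1.1 [22.  0. 87.] [ 12.   0. 117.]
1.0 [13.  0. 85.] [  1.   0. 113.]
0.9 [ 5.  0. 81.] [-11.   0. 108.]
0.8 [-3.  0. 76.] [-21.  -0. 102.]
0.7 [-10.   0.  71.] [-31.   0.  95.]
0.6 [-17.   0.  65.] [-40.   0.  87.]
0.5 [-23.  -0.  58.] [-48.   0.  78.]
0.4 [-29.   0.  51.] [-56.  -0.  68.]
0.3 [-34.   0.  43.] [-62.   0.  57.]
0.2 [-38.   0.  35.] [-67.   0.  46.]
0.1 [-41.   0.  27.] [-71.  -0.  35.]
-0.0 [-43.  -0.  18.] [-74.   0.  23.]
```

drive_tool(plan="-.025 0 -.010 0 0 0;-.049 0 -.021 0 0 0;-.075 0 -.027 0 0 0;-.099 0 -.033 0 0 0;-.112 0 -.035 0 0 0;-.125 0 -.037 0 0 0;-.140 0 -.035 0 0 0;-.153 0 -.034 0 0 0;-.167 0 -.030 0 0 0;-.179 0 -.026 0 0 0;-.179 0 -.026 0 0 0;-.179 0 -.026 0 0 0")

```text
time: 12.5
tool_pos: [0.5782, 0.1208, 0.2517]
ee_rot: [0.962, -0.088, 0.025, -0.256]
contact_force: [-0.3, 0.5, -0.0]
width: 0.0009
grasp_force: 0.0
```

Run:
```python
from h import *
s=telemetry.read_state(); print(where(),(F.T@s["contact_force"]).round(1),rel(sad(15,0,114),R2))
```

```text
[ 16.2  -0.2 117.3] [-0.4  0.4 -0.2] [-0.0016 -0.0002  0.0044  0.0029 -0.0004  0.0085]
```

Run:
```python
from h import *
d=cam("side"); d["name"]="s9"; dump(d); old=load("s8"); n=d["im"].mean(2); o=old["im"].mean(2)
print("old ear spot",o[225:250:5,178:192:4].astype(int).tolist(),n[225:250:5,178:192:4].astype(int).tolist())
for th in (.7,.8,.9,1.,1.1,1.2):
    q=[clampP(th,r,13,20) for r in (95,105,115,119,125,130)]; P=proj(d,q)
    print(th,[(tuple(p.astype(int)),int(n[int(p[1]),int(p[0])]),int(o[int(p[1]),int(p[0])])) for p in P])
```

```text
old ear spot [[36, 182, 240, 43], [230, 241, 235, 35], [35, 235, 235, 161], [42, 239, 241, 242], [45, 242, 255, 151]] [[55, 54, 49, 50], [46, 44, 43, 42], [46, 42, 47, 42], [48, 43, 47, 40], [47, 45, 48, 41]]
0.7 [((np.int64(238), np.int64(251)), 48, 41), ((np.int64(242), np.int64(248)), 44, 41), ((np.int64(246), np.int64(245)), 39, 37), ((np.int64(248), np.int64(243)), 41, 44), ((np.int64(250), np.int64(241)), 44, 38), ((np.int64(252), np.int64(240)), 43, 36)]
0.8 [((np.int64(234), np.int64(248)), 43, 39), ((np.int64(237), np.int64(244)), 47, 43), ((np.int64(241), np.int64(240)), 42, 34), ((np.int64(243), np.int64(239)), 36, 37), ((np.int64(245), np.int64(237)), 40, 37), ((np.int64(247), np.int64(235)), 38, 36)]
0.9 [((np.int64(229), np.int64(245)), 37, 43), ((np.int64(233), np.int64(241)), 42, 37), ((np.int64(236), np.int64(237)), 39, 34), ((np.int64(238), np.int64(235)), 40, 38), ((np.int64(240), np.int64(232)), 41, 38), ((np.int64(242), np.int64(230)), 43, 34)]
1.0 [((np.int64(225), np.int64(242)), 250, 40), ((np.int64(228), np.int64(238)), 241, 39), ((np.int64(231), np.int64(233)), 242, 38), ((np.int64(232), np.int64(231)), 242, 40), ((np.int64(234), np.int64(229)), 238, 38), ((np.int64(235), np.int64(226)), 44, 43)]
1.1 [((np.int64(220), np.int64(240)), 38, 39), ((np.int64(223), np.int64(235)), 56, 39), ((np.int64(225), np.int64(230)), 147, 40), ((np.int64(226), np.int64(229)), 224, 41), ((np.int64(228), np.int64(226)), 74, 41), ((np.int64(229), np.int64(223)), 41, 41)]
1.2 [((np.int64(215), np.int64(238)), 46, 30), ((np.int64(217), np.int64(233)), 143, 41), ((np.int64(219), np.int64(228)), 230, 34), ((np.int64(220), np.int64(226)), 229, 37), ((np.int64(221), np.int64(223)), 230, 37), ((np.int64(222), np.int64(221)), 228, 38)]
```

drive_tool(plan="-.012 0 .0067 0 0 0;-.024 0 .0133 0 0 0;-.035 0 .0213 0 0 0;-.045 0 .0307 0 0 0;-.055 0 .0413 0 0 0;-.063 0 .052 0 0 0;-.069 0 .064 0 0 0;-.076 0 .076 0 0 0;-.080 0 .0893 0 0 0;-.0827 0 .0973 0 0 0;-.0827 0 .0973 0 0 0;-.0827 0 .0973 0 0 0")

```text
time: 13.55
tool_pos: [0.5243, 0.1678, 0.1879]
ee_rot: [0.962, -0.088, 0.025, -0.256]
contact_force: [-0.2, -0.2, 0.5]
width: 0.0006
grasp_force: 0.0
```

Run:
```python
from h import *
s=telemetry.read_state(); print(where(),(F.T@s["contact_force"]).round(1),rel(sad(-47,0,37),R2))
```

```text
[-45.5  -0.8  44. ] [-0.1  0.   0.5] [-0.002  -0.0011  0.0093  0.003  -0.0004  0.0084]
```

drive_tool(plan="-.002 0 .004 0 0 0;-.002 0 .008 0 0 0;-.002 0 .011 0 0 0;-.002 0 .013 0 0 0;-.002 0 .013 0 0 0;-.002 0 .013 0 0 0")

```text
time: 14.05
tool_pos: [0.5242, 0.1721, 0.1812]
ee_rot: [0.962, -0.087, 0.026, -0.256]
contact_force: [-5.1, -6.2, 8.5]
width: 0.0006
grasp_force: 5.2
```

Run:
```python
from h import *
s=telemetry.read_state(); print(where(),(F.T@s["contact_force"]).round(1))
```

```text
[-46.4  -0.6  36.1] [-3.9 -1.9 10.8]
```

drive_tool(plan="0 0 .002 0 0 0;0 0 .004 0 0 0;0 0 .004 0 0 0;0 0 .004 0 0 0")

```text
time: 14.38
tool_pos: [0.5244, 0.1724, 0.1809]
ee_rot: [0.963, -0.086, 0.025, -0.255]
contact_force: [-17.9, -16.5, 25.0]
width: 0.0003
grasp_force: 15.4
```

Run:
```python
from h import *
s=telemetry.read_state(); print(where(),(F.T@s["contact_force"]).round(1))
d=cam("side"); d["name"]="s10"; dump(d); n=d["im"].mean(2)
# ear near face (y=20) column profile: edges of outer/inner face
for x in (-60,-70):
  for th in (0,.03,.06):
    a,b=proj(d,[clampP(th,46-x,18,20),clampP(th,46-x,8,20)]); print(x,th,a.round(1),b.round(1))
  c=int(a[0]); r=int(a[1]); print(c,r-14,n[r-14:r+22,c].astype(int))
```

```text
[-46.2  -0.5  35.7] [-14.4  -4.5  31.4]
-60 0 [259.9 282. ] [259.7 287.4]
-60 0.03 [259.6 280.2] [259.6 285.7]
-60 0.06 [259.3 278.5] [259.5 284. ]
259 264 [228 224 221 217 216 224 221 223 220 224 221 225 230 238 218 221 238 229
 247 242 240 239 245 131  39  36  40  38  38  40  29 255 167 186 253 248]
-70 0 [265.4 282.3] [265.2 287.7]
-70 0.03 [265.1 280.3] [265.1 285.8]
-70 0.06 [264.8 278.4] [264.9 283.9]
264 264 [ 44  48  40  41  43  73 130 234 237 242 248 246 242 234 218 203 248 199
 240 243 239 237 240 235  49  30  41  35  41  38 108 175 202 219 196 171]
```

The clamp is hard shut (31 N, nearly no travel, and the ear edge is where θ=0 predicts). Next is the bolt.

```bash
cat >> h.py <<'E'
def bolt(th,r,y=.6): # tcp on bolt line at r mm from the pivot, tool along the bolt
    b=np.array([-np.sin(th),0,np.cos(th)]); p=np.array([-56,y,-22])+r*b
    x=F@np.array([np.cos(th),0,np.sin(th)]); z=-F@b
    return sad(*p), Ro.from_matrix(np.stack([x,-F[:,1],z],1))
E
python3 - <<'E'
from h import *
print(rel(sad(-46,0,140))); print(rel(*bolt(.75,170)))
E
```

```text
[ 2.000e-04  1.000e-04 -1.391e-01  0.000e+00  0.000e+00  0.000e+00]
[-0.1676 -0.0027 -0.0889  0.001   0.9555  0.015 ]
```

drive_tool(plan="0 0 -.03 0 0 0;0 0 -.08 0 0 0;-.03 0 -.11 0 .15 0;-.08 -.002 -.11 0 .3 .01;-.13 -.003 -.1 0 .45 .01;-.168 -.003 -.09 0 .6 .015;-.168 -.003 -.089 0 .75 .015;-.168 -.003 -.089 0 .9 .015;-.168 -.003 -.089 0 .955 .015;-.168 -.003 -.089 0 .955 .015;-.168 -.003 -.089 0 .955 .015", gripper=0.75)

```text
time: 15.35
tool_pos: [0.4216, 0.183, 0.2544]
ee_rot: [0.89, -0.181, 0.366, -0.2]
contact_force: [-0.2, 0.6, -0.0]
width: 0.0691
grasp_force: 0.0
```

Run:
```python
from h import *
s=telemetry.read_state(); print(where(),s["joint_pos"].round(2),s["width"],s["contact_force"])
print(rel(*bolt(1.02,130)))
print(rel(*bolt(1.02,73)))
c=cam("wrist"); c["name"]="w11"; dump(c); im=c["im"].astype(int)
k=proj(c,[sad(-56-65*np.sin(1.02),.6,-22+65*np.cos(1.02)),bolt(1.02,80)[0],bolt(1.02,50)[0]]); print(k.round(1))
g=im.mean(2).astype(np.uint8); x,y=k[0].astype(int)
# clamp check too
np.set_printoptions(linewidth=300); print(g[y-48:y+48:6,x-60:x+61:6])
```

```text
[-149.3   28.6  103.7] [ 0.05 -0.87  2.54  0.31  0.66  1.86] 0.06907386547209743 [-0.16665626  0.55441086 -0.02962273]
[-0.0689  0.0368  0.0421  0.0221  0.3632  0.0012]
[-0.0475  0.0355  0.115   0.0221  0.3632  0.0012]
[[312.9 259.5]
 [315.  273. ]
 [311.1 247.3]]
[[ 43  48  45 229 222 221 239 238 237 142 145 214 237 235 234 139 137 139 139 158 159]
 [ 35  42  33 227 106 185 224 220 224 114  99 209 221 218 200 143 143 144 143 142 167]
 [ 33  31  35 214  89 221 234 222 166 132 139 130 168 107 125 194 140 141 141 180 205]
 [ 34  35  86 167 188 186 172 217 190 131 100 208 214 213 212 213 213 211 194 196 213]
 [104 135 155 166 175 164 134  58 218  96  85 117 219 216 215 215 215 215 216 216 214]
 [156 168 177 182 187 172 172  94  85  70  81  73  67 212 217 215 202 157 205 207 173]
 [177 183 188 191 195 195 184  93  88  73  79  70  80  71 111 154  33 143 151 151 153]
 [188 191 193 199 206 219 211  84  89  76  79  64  79  66 159 175  35  59 152 151 152]
 [194 199 207 218 225 222 207  83  85  92  97  99  79  61  81  64  35  35 132 150 151]
 [207 219 226 221 217 206 204  85 110 102 104 104  98  98  57  42  35  35  47 151 149]
 [226 222 216 208 204 201 196  90 104 102 104 104 100  98  88  43  33  33  35 124 151]
 [218 210 207 201 197 194 190 103 104 100 104 103 100  98  81  42  39  36  33  43 151]
 [207 203 198 193 191 188 184 179 104 101 101 102 101  98  41  43  40  40  35  35 105]
 [198 194 192 189 185 180 174 166 153 100 101 101  87  42  42  41  42  35  36  35  41]
 [192 189 185 180 176 168 157 141  56  44  40  42  46  42  44  44  40  41  34  36  32]
 [186 182 178 170 162 146  92  41  43  44  43  42  45  42  45  40  44  42  35  37  36]]
```

```bash
cat >> h.py <<'E'
def bk(th,r,tau,back=0,y=.6): # tcp on bolt line (lean th, r mm), tool leaning tau, drawn back
    p,_=bolt(th,r,y); R=bolt(tau,0)[1]; return p-R.apply([0,0,back/1e3]),R
E
python3 - <<'E'
from h import *
print(rel(*bk(1.02,72,.5,75)));print(rel(*bk(1.02,72,.5,0)))
E
```

```text
[-0.0235  0.0358  0.0187  0.0236 -0.2959 -0.0059]
[-0.0466  0.034   0.116   0.0236 -0.2959 -0.0059]
```

drive_tool(plan="-.0235 .036 .0187 .0236 -.296 -.006;-.0235 .036 .0187 .0236 -.296 -.006;-.0235 .036 .0187 .0236 -.296 -.006;-.0235 .036 .0187 .0236 -.296 -.006;-.0235 .036 .0187 .0236 -.296 -.006")

```text
time: 15.82
tool_pos: [0.4162, 0.169, 0.2213]
ee_rot: [0.925, -0.154, 0.263, -0.226]
contact_force: [0.2, 1.2, 0.1]
width: 0.0709
grasp_force: 0.0
```

Run:
```python
from h import *
s=telemetry.read_state(); print(where(),s["joint_pos"].round(2),s["width"])
print(rel(*bk(1.02,72,.5,75)));print(rel(*bk(1.02,72,.5,0)))
```

```text
[-151.9   -0.7   82.5] [-0.12 -0.77  2.5   0.54  0.89  1.55] 0.0708984266781274
[-0.0023 -0.0017  0.0002  0.0026 -0.0056 -0.0047]
[-0.0027 -0.0019  0.1002  0.0026 -0.0056 -0.0047]
```

drive_tool(plan="-.0025 -.002 .03 .0026 -.0056 -.005;-.0025 -.002 .06 .0026 -.0056 -.005;-.0025 -.002 .09 .0026 -.0056 -.005;-.0025 -.002 .1 .0026 -.0056 -.005;-.0025 -.002 .1 .0026 -.0056 -.005;-.0025 -.002 .1 .0026 -.0056 -.005")

```text
time: 16.32
tool_pos: [0.4556, 0.1978, 0.1642]
ee_rot: [0.926, -0.15, 0.261, -0.228]
contact_force: [0.9, 0.1, -0.3]
width: 0.0704
grasp_force: 0.0
```

Run:
```python
from h import *
s=telemetry.read_state(); print(where(),s["joint_pos"].round(2),s["contact_force"])
print(rel(*bk(1.02,72,.5,0)))
```

```text
[-118.6    1.7   15.2] [-0.01 -0.46  2.44  0.63  0.64  1.46] [ 0.87240293  0.07633322 -0.30030021]
[ 0.0017  0.0014  0.0002 -0.0018  0.0034  0.0034]
```

drive_tool(plan=".0015 .001 0 0 0 0;.0015 .001 0 0 0 0;.0015 .001 0 0 0 0;.0015 .001 0 0 0 0;.0015 .001 0 0 0 0;.0015 .001 0 0 0 0;.0015 .001 0 0 0 0;.0015 .001 0 0 0 0;.0015 .001 0 0 0 0", gripper=0, squeeze=35)

```text
time: 17.07
tool_pos: [0.4571, 0.1962, 0.1648]
ee_rot: [0.926, -0.151, 0.261, -0.228]
contact_force: [-3.2, 1.1, 4.8]
width: 0.0314
grasp_force: 35.0
```

Run:
```python
from h import *
s=telemetry.read_state(); print(where(),(F.T@s["contact_force"]).round(1),s["width"])
for r in (86,): print(rel(*bk(1.02,r,.5)))
```

```text
[-116.8    0.9   16.4] [-3.3  2.8  3.9] 0.031406437128418514
[-0.0104  0.0003 -0.0157 -0.0023  0.0023  0.0023]
```

drive_tool(plan="-.003 0 -.005 0 0 0;-.007 0 -.010 0 0 0;-.0104 0 -.0157 0 0 0;-.0104 0 -.0157 0 0 0;-.0104 0 -.0157 0 0 0;-.0104 0 -.0157 0 0 0")

```text
time: 17.57
tool_pos: [0.4448, 0.1949, 0.1709]
ee_rot: [0.926, -0.151, 0.262, -0.228]
contact_force: [4.2, 2.1, -0.3]
width: 0.0311
grasp_force: 35.0
```

```bash
cat >> h.py <<'E'
def rt():
    p=where(); return round(float(np.hypot(p[0]+56,p[2]+22)),1),round(float(np.arctan2(-56-p[0],p[2]+22)),3)
E
python3 - <<'E'
from h import *
s=telemetry.read_state(); print(where(),rt(),(F.T@s["contact_force"]).round(1),s["width"])
R=Ro.from_quat(s["ee_rot"]); print("lean",np.arcsin(-(F.T@R.as_matrix())[0,2]*-1))
th0=rt()[1]
for k in range(1,11): print(rel(*bk(th0*(1-k/10),86.5,.5*(1-k/10),y=where()[1])).tolist())
E
```

```text
[-128.6    0.8   23.4] (85.6, 1.012) [ 3.7  2.3 -1.7] 0.031117783835245487
lean 0.500503194928538
[0.0099, 0.0, -0.0061, -0.0021, -0.0643, 0.0022]
[0.0208, 0.0001, -0.0103, -0.002, -0.128, 0.0022]
[0.0321, 0.0001, -0.0132, -0.002, -0.1916, 0.0023]
[0.0436, 0.0001, -0.0151, -0.0019, -0.2553, 0.0023]
[0.0552, 0.0001, -0.0157, -0.0019, -0.319, 0.0024]
[0.0669, 0.0001, -0.0152, -0.0018, -0.3826, 0.0024]
[0.0784, 0.0001, -0.0135, -0.0017, -0.4463, 0.0024]
[0.0898, 0.0002, -0.0106, -0.0017, -0.5099, 0.0025]
[0.1007, 0.0002, -0.0066, -0.0016, -0.5736, 0.0025]
[0.1112, 0.0002, -0.0016, -0.0016, -0.6373, 0.0026]
```

drive_tool(plan=".0099 0 -.0061 -.001 -.064 .001;.0208 0 -.0103 -.001 -.128 .001;.0321 0 -.0132 -.001 -.192 .001;.0436 0 -.0151 -.001 -.255 .001;.0552 0 -.0157 -.001 -.319 .001;.0669 0 -.0152 -.001 -.383 .001;.0669 0 -.0152 -.001 -.383 .001;.0669 0 -.0152 -.001 -.383 .001")

```text
time: 18.23
tool_pos: [0.4784, 0.172, 0.1985]
ee_rot: [0.955, -0.116, 0.117, -0.249]
contact_force: [2.8, 6.9, -1.1]
width: 0.0317
grasp_force: 35.0
```

Run:
```python
from h import *
s=telemetry.read_state(); print(where(),rt(),(F.T@s["contact_force"]).round(1),s["width"])
th0=rt()[1]
for k in range(1,7): print(rel(*bk(th0*(1-k/6),86.5,.2*(1-k/6),y=where()[1])).tolist())
```

```text
[-91.3   0.6  55.4] (85.1, 0.428) [ 1.5  5.8 -4.6] 0.031736497054714534
[0.0077, -0.0, -0.0035, -0.0025, -0.0333, -0.0015]
[0.0158, -0.0, -0.0045, -0.0025, -0.0758, -0.0015]
[0.024, -0.0, -0.005, -0.0026, -0.1182, -0.0014]
[0.0323, -0.0001, -0.0049, -0.0026, -0.1606, -0.0014]
[0.0405, -0.0001, -0.0042, -0.0026, -0.2031, -0.0014]
[0.0486, -0.0001, -0.0029, -0.0026, -0.2455, -0.0013]
```

drive_tool(plan=".0077 -.001 -.003 0 -.033 0;.0158 -.001 -.004 0 -.076 0;.024 -.001 -.0045 0 -.118 0;.0323 -.001 -.0045 0 -.161 0;.0405 -.001 -.004 0 -.203 0;.0486 -.001 -.0025 0 -.246 0;.0486 -.001 -.0025 0 -.246 0;.0486 -.001 -.0025 0 -.246 0")

```text
time: 18.9
tool_pos: [0.5111, 0.1619, 0.2055]
ee_rot: [0.961, -0.091, 0.023, -0.258]
contact_force: [-0.7, 4.5, -2.6]
width: 0.0314
grasp_force: 35.0
```

Run:
```python
from h import *
s=telemetry.read_state(); print(where(),rt(),(F.T@s["contact_force"]).round(1),s["width"])
print(rel(*bk(0,74,0,y=where()[1])),rel(*bk(-.02,86,0,y=where()[1])))
```

```text
[-57.3   0.8  63.4] (85.4, 0.015) [-1.5  2.4 -4.4] 0.031441380583281706
[ 0.0018  0.      0.0151 -0.0014  0.0043 -0.0015] [ 0.0041 -0.     -0.0008 -0.0014  0.0043 -0.0015]
```

drive_tool(plan=".0015 0 .005 0 0 0;.0018 0 .010 0 0 0;.0018 0 .0145 0 0 0;.0018 0 .0145 0 0 0;.0018 0 .0145 0 0 0")

```text
time: 19.32
tool_pos: [0.5132, 0.1668, 0.1967]
ee_rot: [0.962, -0.091, 0.023, -0.258]
contact_force: [-3.3, 4.8, -2.2]
width: 0.0313
grasp_force: 35.0
```

Run:
```python
from h import *
s=telemetry.read_state(); print(where(),rt(),(F.T@s["contact_force"]).round(1),s["width"])
```

```text
[-56.2   0.9  53.1] (75.1, 0.003) [-4.2  2.5 -4. ] 0.031318918895186905
```

drive_tool(plan="-.001 0 .001 0 0 0;-.001 0 .001 0 0 0;-.001 0 .001 0 0 0;-.001 0 .001 0 0 0", gripper=0.65)

```text
time: 19.65
tool_pos: [0.5151, 0.166, 0.198]
ee_rot: [0.962, -0.091, 0.027, -0.257]
contact_force: [-0.4, -0.6, 0.8]
width: 0.0543
grasp_force: 0.0
```

drive_tool(plan="0 0 0 0 0 0;0 0 -.02 0 0 0;0 0 -.06 0 0 0;0 0 -.1 0 0 0;0 0 -.15 0 0 0;0 0 -.2 0 0 0;0 0 -.2 0 0 0;0 0 -.2 0 0 0")

```text
time: 20.32
tool_pos: [0.5011, 0.0917, 0.33]
ee_rot: [0.962, -0.091, 0.029, -0.257]
contact_force: [-0.0, 0.4, -0.7]
width: 0.0611
grasp_force: 0.0
```

Run:
```python
from h import *
np.set_printoptions(linewidth=300)
s=telemetry.read_state(); print(where(),s["contact_force"],s["width"])
c=cam("wrist"); c["name"]="w12"; dump(c); d=cam("side"); d["name"]="s12"; dump(d)
for cc in (c,d):
    for pull in (2,10):
        P=proj(cc,[bolt(0,80+pull,0)[0],bolt(0,50+pull,0)[0],sad(-72,16,-22+80+pull),sad(-40,16,-22+80+pull)]); print(cc["name"],pull,P.round(1).tolist())
g=c["im"].mean(2).astype(int); x,y=proj(c,[bolt(0,82,0)[0]])[0].astype(int); print("w12",x,y);print(g[y-36:y+40:4,x-40:x+41:4])
g=d["im"].mean(2).astype(int); x,y=proj(d,[bolt(0,67,0)[0]])[0].astype(int); print("s12",x,y);print(g[y-26:y+26:2,x-14:x+15:2])
```

```text
[-54.    1.7 206.6] [-0.01725087  0.36124265 -0.72608834] 0.06113388351308737
w12 2 [[278.8, 202.9], [278.7, 195.6], [260.0, 221.1], [259.6, 184.1]]
w12 10 [[278.8, 205.0], [278.7, 197.4], [259.5, 223.7], [259.2, 185.8]]
s12 2 [[259.8, 257.5], [259.3, 273.6], [267.4, 259.0], [250.0, 258.2]]
s12 10 [[259.9, 253.2], [259.5, 269.3], [267.5, 254.6], [250.1, 253.9]]
w12 278 202
[[214 219 222 235 235 226 218 204 212 217 224 222 144 145 142 157 156 158 217 220 220]
 [224 223 220 237 141 181 237 232 228 226 219 160 154 154 151 162 168 153 224 224 224]
 [217 214 212 193  51 192 223 207 208 210 185 156 155 155 153 156  54  92 224 223 223]
 [210 207 207 231 204 240 238 230 226 226 163 165 166 165 165 165 213 226 230 229 230]
 [207 207 209 213 215 237 239 239 232 220 166 166 166 167 167 166  45  45  45  43  46]
 [213 217 220 223 226 234 235 235 235 231 160 177 175 167 178 161  46  46  45  46  45]
 [223 226 229 228 222 225 231 227 106  74  78  73  76 182 178 182  45  46  47  46  47]
 [228 224 219 212 204 225 237  78  79  77  80  74  78  64 152 181  47  44  46  44  46]
 [212 206 197 192 189 222 22
[... 1880 characters left out ...]
2  39]
 [192  88 103 235 109  63  74  88  92  99  95 102  79  86  38]
 [197 196  89 175 159  70  64 108  89 104  91  97  88  58  41]
 [128 202 195  89 242 109  60  87  63  85  95  90  98  36  39]
 [212 125 199  86 239 246 128 110  94  80  80  56  33  37  43]
 [207 126 195  89 245 249 136 126 183 188 205 122 255  34  45]
 [233 204 119 123 122 155 140 165 185 195 122 240 248  36  43]
 [205 247 229 228 223 230 229 225 204 120 165 250 243  34  47]
 [152 241 242 238 244 241 241 242 240 242 242 241 242  37  36]
 [149 243 238 239 242 237 239 237 237 239 238 239 118  27  38]
 [238 149 126 134 191 201 102 134 155 166 226 244  30  35  32]
 [229 230 127 122 220 241  52 119 118  32  32  33  37  33  35]]
```

The knob has drawn in, but it stands roughly 0.1 rad outward (both views show it about 7 mm toward −x). I'll nudge it upright from outside with closed fingers.

drive_tool(plan="-.03 0 0 0 0 0;-.068 0 0 0 0 0;-.068 .002 .05 0 0 0;-.068 .002 .1 0 0 0;-.068 .002 .15 0 0 0;-.068 .002 .197 0 0 0;-.068 .002 .197 0 0 0;-.068 .002 .197 0 0 0;-.068 .002 .197 0 0 0", gripper=0)

```text
time: 21.17
tool_pos: [0.4644, 0.1736, 0.1993]
ee_rot: [0.962, -0.091, 0.027, -0.257]
contact_force: [0.5, -0.2, 0.4]
width: 0.0042
grasp_force: 0.0
```

Run:
```python
from h import *
s=telemetry.read_state(); print(where(),(F.T@s["contact_force"]).round(1),s["width"]); print(rel(sad(-85,0,57),R2),rel(sad(-80,0,57),R2))
```

```text
[-1.054e+02  1.000e-01  5.660e+01] [0.5 0.1 0.4] 0.004152782055913009
[ 0.0273  0.0001 -0.0004  0.0003 -0.0053  0.0021] [ 0.0339  0.0002 -0.0003  0.0003 -0.0053  0.0021]
```

drive_tool(plan=".009 0 0 0 0 0;.018 0 0 0 0 0;.024 0 0 0 0 0;.028 0 0 0 0 0;.031 0 0 0 0 0;.0335 0 0 0 0 0;.0335 0 0 0 0 0;.0335 0 0 0 0 0")

```text
time: 21.83
tool_pos: [0.488, 0.1691, 0.199]
ee_rot: [0.962, -0.09, 0.025, -0.258]
contact_force: [-7.3, -1.5, 5.2]
width: 0.0005
grasp_force: 3.4
```

Run:
```python
from h import *
s=telemetry.read_state(); print(where(),(F.T@s["contact_force"]).round(1))
```

```text
[-81.4  -0.1  56.4] [-6.9  0.2  5.9]
```

drive_tool(plan=".002 0 0 0 0 0;.003 0 0 0 0 0;.003 0 0 0 0 0")

```text
time: 22.08
tool_pos: [0.4885, 0.1691, 0.1989]
ee_rot: [0.962, -0.089, 0.022, -0.258]
contact_force: [-14.6, -3.2, 10.8]
width: 0.0001
grasp_force: 7.3
```

Run:
```python
from h import *
s=telemetry.read_state(); print(where(),(F.T@s["contact_force"]).round(1))
```

```text
[-80.9  -0.1  56.3] [-13.8   0.3  12.3]
```

drive_tool(plan="-.015 0 0 0 0 0;-.035 0 0 0 0 0;-.035 0 -.05 0 0 0;-.02 0 -.1 0 0 0;.03 0 -.15 0 0 0;.03 0 -.2 0 0 0;.03 0 -.2 0 0 0;.03 0 -.2 0 0 0")

```text
time: 22.75
tool_pos: [0.5003, 0.0892, 0.3314]
ee_rot: [0.962, -0.091, 0.03, -0.257]
contact_force: [0.1, -0.6, -0.1]
width: 0.0007
grasp_force: 0.0
```

Run:
```python
from h import *
np.set_printoptions(linewidth=300)
s=telemetry.read_state(); print(where(),s["contact_force"],s["width"])
c=cam("wrist"); c["name"]="w13"; dump(c); d=cam("side"); d["name"]="s13"; dump(d)
g=c["im"].mean(2).astype(int); P=proj(c,[bolt(0,82,0)[0],sad(-72,0,60),sad(-40,0,60)]); print(P.round(1).tolist()); x,y=P[0].astype(int); print(y-40,g[y-40:y+40:2,x])
g=d["im"].mean(2).astype(int); P=proj(d,[bolt(0,82,0)[0],sad(-72,0,45),sad(-40,0,45),sad(-56,16,60)]);print(P.round(1).tolist())
x,y=259,265; print(g[y-14:y+14:2,x-14:x+15:2])
# ear outer/inner edge row and tube rim check
a=proj(d,[clampP(0,116,8,20)])[0]; print(a,g[int(a[1])-8:int(a[1])+6,int(a[0])])
```

```text
[-5.430e+01  1.000e-01  2.092e+02] [ 0.07024826 -0.58995338 -0.11476212] 0.000654401238320829
[[276.9, 202.0], [276.9, 220.1], [276.9, 183.4]]
161 [233 232 206 174 151 165 154 162 164 162  91  74  77  95 102 102 101 102 103 103 103 103 102 102 103 103 104 105 104 108  87  47  47  47  44  46  44  48  46  48]
[[259.8, 257.5], [268.2, 265.9], [251.0, 265.1], [258.7, 258.6]]
[[ 34  35  37  31  36  40  39  37  39  39  36  34  37  38  36]
 [ 30  30  29  29  40  40  43  41  42  37  43  38  41  37  44]
 [ 31  33  25  39  39  41  36  40  34  41  39  34  34  35  37]
 [ 33  33  35  35  53  79  77  74  77  63  48  37  40  42  37]
 [ 35  35  36  55  71  89  90  92 102 111 107  93  41  40  39]
 [ 49  54  65  90 103  75  84  71 103  98 100 107  37  40  40]
 [235 236 229  58  98  60  86  87  93  72  98  95  36  38  40]
 [210 233 219  61  96  68  81  63  91  78  99  89  41  34  41]
 [ 91  99 244  63 102  62  85  90  91  61 103  85  37  41  43]
 [193  92 110  65  91  68  85  74  93  73 100  88  41  39  40]
 [198 196  88  67  70  79  89  77  95  81  99  85  36  40  45]
 [131 203  92  77  67  65  91  81  95  85 100  69  37  39  42]
 [131 122 197  91 219 107  92  89  86  98  68  30  31  39  43]
 [211 122 192  85 226 133 123 187 193 198  68  96 255  35  44]]
[265.19085367 287.70903365] [127 215 167 225 241 240 238 241 228  45  29  36  37  37]
```

```bash
python3 -c "
from bench import job; print(job.sign_off())"
```

```text
the job is handed in; nothing more can be done
None
```

The tube is seated in the saddle with its tail downhill, the clamp is shut, and the swing bolt is upright and drawn in behind the lips. I handed the job in at about 23 s and was given no verdict.

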